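# Open the optics case onto its stop and put the short post away

### The job

Open the optics case by its pull bar: bring the lid up past its balance point and ease it back until it rests on its stop and stays open by itself, without letting it drop at any time and without forcing it against the stop. Then stand the short post upright in the small square pocket of the case's tray, right down on the pocket's floor, and leave the lid open. Do not knock over or shift the tall post, the lens mount or the bottle.

Things in the scene. Friction and masses are not known exactly. Their poses are not given: they have to be found in the camera images.
- optics_case: Fixed bare-metal case, 100 mm deep (its x), 130 mm wide (its y), 66 mm high, walls 5 mm, on a 36 mm high riser shelf; origin at the centre of its underside, x towards the hinge at the back, z up. Inside lies a black tray, its top 33 mm above the case's underside, with one small square pocket in the middle and a wide rectangular one on either side. Behind the back wall a rubber-tipped stop screw catches the lid's heel.
- lid (a joint): Opening angle of the lid, rad: 0 shut (level), growing as it opens up and back. Balance point about 1.57 (upright): short of it the lid falls shut, beyond it it falls back onto its stop. The hinge is almost free, so hold the lid and ease it both ways. It rests on the hand-set stop screw somewhere from 1.69 to 2.22; the exact angle is not measured and must be felt.
- lid_panel: Lid with pull bar, 0.2 to 0.35 kg: metal plate 134 mm wide, 8 mm thick; origin on the hinge pin, mid-width. In its own frame the plate reaches along -x to 128 mm from the pin, the bar lies at x = -166 mm; shut, its axes are those of the case. The stop is slightly springy: past first contact the push needed at the bar grows by about 2 to 3 N per mm.
- lid_bar (a point): Middle of the pull bar: round dark steel bar of 12 mm diameter, along the case's y, 80 mm free length between its two arms, parallel to and 38 mm in front of the lid's front edge, at mid-thickness of the lid (106 mm above the worktop when shut). It circles the hinge pin at 166 mm; a grip on it can keep its direction while the bar turns in the fingers.
- lid_hinge (a point): Middle of the hinge pin: 76 mm behind the case's origin along its x and 70 mm above it (106 mm above the worktop); the pin runs along the case's y.
- pocket (a point): Centre of the mouth of the small square pocket, level with the tray's top (69 mm above the worktop, 12 mm in front of the case's origin). The pocket is 17 mm wide, its sides along the case's x and y, 20 mm deep (floor 49 mm above the worktop), its mouth bevelled by 2 mm.
- short_post: The shorter of the two loose bright steel posts: plain cylinder 12.6 mm in diameter, 50 mm tall, standing upright; origin at the centre of its foot, z up along it. About 55 g.
- tall_post: The taller loose steel post, 12.6 mm in diameter, 75 mm tall, standing; origin at the centre of its foot. To be left alone. The two posts can stand in either place.
- lens_mount: Round lens in a black ring on a short post with a wide foot, 62 mm tall; origin at the centre of its foot. To be left alone. Behind it, to the right of the case, stand fixed positioning stages and a tall microscope, which an arm swinging in from the right must go round.
- oil_bottle: White dropper bottle, 30 mm in diameter, 76 mm tall; origin at the centre of its foot. To be left alone.

How it is judged:
On the way, in this order (a step that is already met when the one before it is completed fails the run):
1. the lid rests open on its stop by itself, still, with the fingers off it (value of joint lid above 1.66 rad and velocity of joint lid between -0.05 and 0.05 rad/s and contact force between lid_panel and optics_case above 0.3 N and contact force between the fingers and lid_panel below 0.1 N), for 0.3 s.
2. the short post stands in the small square pocket (horizontal distance between short_post and pocket below 0.006 m and z of short_post in the frame of pocket below -0.016 m and angle between short_post's own z axis and vertical below 0.15 rad), for 0.2 s.
At the end, for the whole second after the job is handed in: The lid stands open by more than 1.66 rad, still, resting with its heel on the stop (over 0.3 N); the short post stands upright (within 0.15 rad) and at rest in the small square pocket, its foot within 6 mm of the pocket's axis and at least 16 mm below the mouth (all of step 2 and value of joint lid above 1.66 rad and velocity of joint lid between -0.05 and 0.05 rad/s and contact force between lid_panel and optics_case above 0.3 N and linear speed of short_post below 0.02 m/s); the robot touches nothing.
It fails at once if the lid is let drop or thrown: it swings faster than 2.5 rad/s either way, or falls back faster than 1.2 rad/s (0.2 m/s at the bar) beyond the balance point (velocity of joint lid above 2.5 rad/s or velocity of joint lid below -2.5 rad/s or (value of joint lid above 1.65 rad and velocity of joint lid above 1.2 rad/s)).
It fails at once if the lid is forced against its stop: its heel presses the stop screw with more than 40 N (about 8 N at the bar) (contact force between lid_panel and optics_case above 40 N).
It fails at once if the tall post is shifted by more than 15 mm or tipped (distance of tall_post from where it was at the start of the episode above 0.015 m or angle between tall_post's own z axis and vertical above 0.3 rad).
It fails at once if the lens mount is shifted by more than 15 mm or tipped (distance of lens_mount from where it was at the start of the episode above 0.015 m or angle between lens_mount's own z axis and vertical above 0.3 rad).
It fails at once if the oil bottle is shifted by more than 15 mm or tipped (distance of oil_bottle from where it was at the start of the episode above 0.015 m or angle between oil_bottle's own z axis and vertical above 0.3 rad).
It also fails if it takes over 72 s, if anything falls off the work surface, if the arm or the gripper's body presses on something with over 40 N, if the wrist force passes 120 N, or if a joint passes its speed limit or range.

### The arm

A 6-joint arm with a two-finger parallel gripper is mounted at the origin on a cart in front of the work surface, level with it; the furniture and walls round the work are solid. World frame = base frame: x ahead of the robot, y to its left, z up, the work surface at z = 0. Lengths are in m, angles in rad, forces in N, time in s.
With the tool pointing down it reaches from about 0.375 to 0.9 m from the base axis. Payload 3.1 kg.
Tool frame: the origin (TCP) lies midway between the tips of the shut fingers; the grasp point (between the pads) lies 19 mm behind it; x points along the fingers, z is the direction in which the jaws open and shut, and the axes are right-handed (so a half turn about x gives the same grasp; the last joint's range is limited). The gripper opens to 87 mm and grips with 3 to 60 N. Pads are 19 mm wide; open, the fingers measure 117 mm over their backs; the gripper's body (75 mm by 190 mm) begins 51 mm behind the grasp point.
Start: joints at [1.022, 0.527, 1.433, -0, 1.181, -0.178], TCP at [0.226, 0.583, 0.223] pointing down, gripper open.
Joint ranges: [-3.08, 3.08], [-0.75, 2.2], [0.22, 2.44], [-1.43, 4.57], [0, 2.65], [-2.85, 2.85]. Speed limits (rad/s): [2.79, 2.79, 3.14, 3.14, 3.14, 3.14].

### API

Orientations are given as a unit quaternion [x, y, z, w].
In Python, from rig import robot, optics, workorder gives the robot as it stands.
- The arm moves only by the tool arm_command, never from a script. Its argument "plan" is a list of rows, each a list of 7 numbers: the shift along the tool's x, y, z in cm, then the turn, a rotation vector about the tool's x, y, z in rad, then the finger opening in cm, from 0 to 8.7. In form: [[x, y, z, ax, ay, az, gripper], ...]. A call has 1 to 12 rows; each row shifts and turns the pose as measured when the row begins, along the tool's axes as they then stand; what a row does not reach is not made up. A row lasts 1/8 s, in which the tool goes at most 62.5 mm and 10.7 degrees, less where a joint would pass 70% of its speed; a pose out of reach is approached as far as the arm can. A call with a gripper value outside its range is refused whole. The fingers move at their own pace and stop on an object; "grip_force" is the grip in N (left out, the last holds). Time passes only in rows, so rows that do not move let the fingers close. It gives the time, the measured TCP pose, the force and the opening at its end, in the units of the state.
- robot.get_obs(): the state, without advancing time (a new reading comes with each control period).
- optics.camera(name): name is "scene" or "top" or "wrist"; returns (picture, depth): 400x640x3 uint8, blue, green, red; 400x640 float32, m along the optical axis (not along the pixel's ray), 0 where there is no reading.
- optics.camera_info(name): a dict with "mtx" (3x3 intrinsics, pixels), "position" and "rotation" of the camera in the world; the wrist camera has in their place "tool_from_camera" (4x4, takes a point from camera to tool coordinates, whose origin is the TCP and whose axes are the tool frame's). Camera axes: x right, y down, z forward; pixel columns grow to the right and rows downward; lengths in m; the calibration is good to about 2 mm. A picture is of the moment at which its call begins: read the wrist's pose just before it. camera_info takes no time and is no camera call.
- workorder.hand_in(): hands the job in, once; it reports no verdict.
The state is a dict: "time": time; "q": joint angles; "joint_velocities": joint speeds; "joint_torque": joint torques, N m; "position": TCP position; "tool_rot": TCP orientation; "ft_force": force on the tool from outside, world axes, zero at the start; "moment": the same for the moment, N m; "grip_width": finger opening in m.
Only numpy, scipy, OpenCV 4.12 (cv2) and the standard library are available. Lean on these libraries where they do the work, as an engineer would, in place of code of your own. Each camera call takes 0.05 s, during which the arm holds its last target. There are 200 camera calls.

## Working session

There is one attempt and no reset: what is moved stays moved. The work goes in short steps, Python scripts to look and compute and a tool call to move; the robot and the scene stay as the last step left them, time stands still between calls to the robot, and variables do not carry over. Pictures are saved under pics/ and viewed, about 8 in all and at most 12, crops included, and the job is handed in when it is done.

Besides the shell and the picture viewer there is one more tool, called as name(argument=value, ...) on one line, values as JSON. arm_command: Moves the arm, as the interface text tells. Its arguments: {"type":"object","properties":{"plan":{"type":"array"},"grip_force":{"type":"number"}},"required":["plan"]}

```bash
mkdir -p pics; ls
cat > h.py <<'E'
import numpy as np, cv2
from scipy.spatial.transform import Rotation as R
from rig import robot, optics, workorder
def campose(name,obs=None):
    i=optics.camera_info(name)
    if 'tool_from_camera' in i:
        T=np.eye(4);T[:3,:3]=R.from_quat(obs['tool_rot']).as_matrix();T[:3,3]=obs['position']
        return np.array(i['mtx']),T@np.array(i['tool_from_camera'])
    T=np.eye(4);r=np.array(i['rotation']);T[:3,:3]=r if r.shape==(3,3) else R.from_quat(r).as_matrix();T[:3,3]=i['position']
    return np.array(i['mtx']),T
def shot(name):
    o=robot.get_obs();K,T=campose(name,o);p,d=optics.camera(name)
    np.savez(f'{name}.npz',p=p,d=d,K=K,T=T);return p,d,K,T
def cloud(d,K,T):
    v,u=np.indices(d.shape);c=np.stack([(u-K[0,2])/K[0,0]*d,(v-K[1,2])/K[1,1]*d,d],-1)
    return c@T[:3,:3].T+T[:3,3]
def onplane(u,v,z,K,T):
    r=T[:3,:3]@np.array([(u-K[0,2])/K[0,0],(v-K[1,2])/K[1,1],1]);return T[:3,3]+r*(z-T[2,3])/r[2]
def proj(P,K,T):
    c=(np.asarray(P)-T[:3,3])@T[:3,:3];return (c@K.T)[...,:2]/c[...,2:]
E
python3 - <<'E'
from h import *
o=robot.get_obs();print({k:np.round(v,3) for k,v in o.items()})
for n in('scene','top'):
    p,d,K,T=shot(n);cv2.imwrite(f'pics/{n}1.png',p);print(n,K.round(1).tolist(),T.round(3).tolist())
print(optics.camera_info('wrist'))
E
```

```text
pics
{'time': np.float64(0.0), 'q': array([ 1.022,  0.528,  1.434, -0.   ,  1.181, -0.179]), 'joint_velocities': array([ 0.   ,  0.001, -0.   ,  0.001,  0.001,  0.   ]), 'joint_torque': array([ 1.0000e-03, -4.4003e+01, -1.7660e+01,  6.3000e-02,  5.8000e-02,
       -0.0000e+00]), 'position': array([0.225, 0.582, 0.222]), 'tool_rot': array([-0.4  ,  0.584,  0.399,  0.583]), 'ft_force': array([0.412, 0.097, 1.033]), 'moment': array([-0.025,  0.011, -0.002]), 'grip_width': np.float64(0.087)}
scene [[435.0, 0.0, 320.6], [0.0, 435.0, 200.1], [0.0, 0.0, 1.0]] [[-0.508, -0.399, 0.764, -0.146], [-0.862, 0.244, -0.445, 0.509], [-0.008, -0.884, -0.467, 0.477], [0.0, 0.0, 0.0, 1.0]]
top [[376.5, 0.0, 309.7], [0.0, 376.5, 206.2], [0.0, 0.0, 1.0]] [[-0.023, -0.995, 0.095, 0.426], [-0.999, 0.026, 0.028, 0.14], [-0.03, -0.094, -0.995, 0.996], [0.0, 0.0, 0.0, 1.0]]
{'mtx': array([[342.32003382,   0.        , 320.54967753],
       [  0.        , 342.32003382, 196.40255606],
       [  0.        ,   0.        ,   1.        ]]), 'tool_from_camera': array([[ 2.11644925e-04, -2.45737951e-01,  9.69336275e-01,
        -1.62101206e-01],
       [-7.16075284e-04, -9.69336086e-01, -2.45737746e-01,
         6.58660429e-02],
       [ 9.99999721e-01, -6.42108601e-04, -3.81121936e-04,
        -1.00923478e-03],
       [ 0.00000000e+00,  0.00000000e+00,  0.00000000e+00,
         1.00000000e+00]])}
```

View pics/scene1.png

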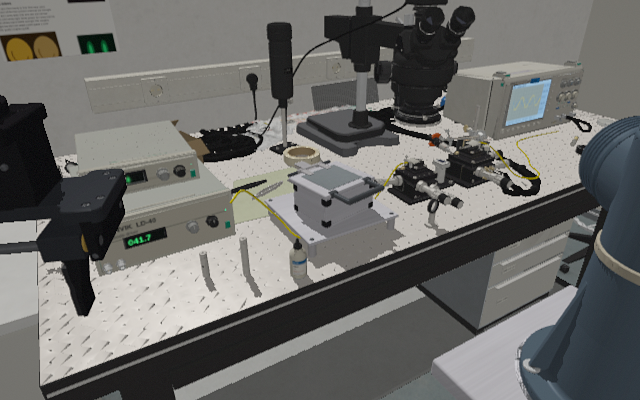

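View pics/top1.png

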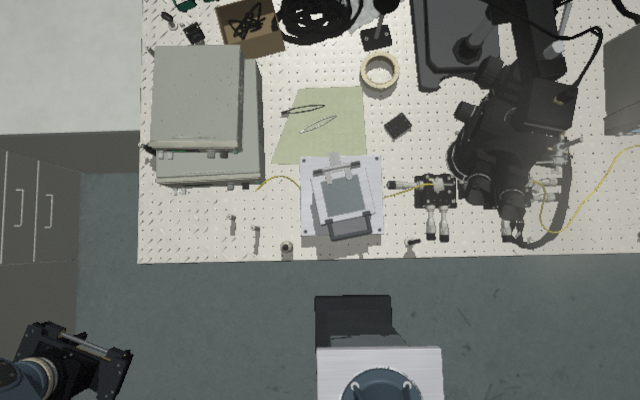

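The scene shows the case with its bar facing the robot (top ≈ (348,230)), posts at top (232,218) and (255,235), bottle (286,247), and lens mount (411,245). Next I'll measure these with depth and an enlarged crop.

Run:
```python
from h import *
z=np.load('top.npz');p,d,K,T=[z[k] for k in 'pdKT'];P=cloud(d,K,T)
cv2.imwrite('pics/top2.png',cv2.resize(p[140:270,215:435],None,fx=3.6,fy=3.6,interpolation=cv2.INTER_CUBIC))
for n in('top','scene'):
    z=np.load(n+'.npz');d,K,T=[z[k] for k in 'dKT'];Q=cloud(d,K,T)
    m=(d>0)&(Q[...,2]>.012)&(Q[...,2]<.16)&(Q[...,0]>.3)&(Q[...,0]<.5)&(Q[...,1]>-.2)&(Q[...,1]<.45)
    k,l,s,c=cv2.connectedComponentsWithStats(m.astype(np.uint8))
    for i in range(1,k):
        if s[i,4]<8: continue
        q=Q[l==i];t=q[q[:,2]>q[:,2].max()-.012]
        print(n,c[i].round(),s[i,4],'zmax',q[:,2].max().round(3),'top xy',t.mean(0).round(3),'all',q.mean(0).round(3),q.min(0).round(3),q.max(0).round(3))
z=np.load('top.npz');d,K,T=[z[k] for k in 'dKT'];Q=cloud(d,K,T)
m=(Q[...,2]>.095)&(Q[...,2]<.125)&(Q[...,0]>.35)&(Q[...,0]<.65)&(Q[...,1]>-.05)&(Q[...,1]<.15)
k,l,s,c=cv2.connectedComponentsWithStats(m.astype(np.uint8))
for i in range(1,k):
    if s[i,4]>30: q=Q[l==i]; print(c[i],s[i],q.mean(0),cv2.minAreaRect(q[:,:2].astype(np.float32)*1000))
```

```text
top [342. 224.] 2126 zmax 0.115 top xy [0.473 0.083 0.11 ] all [0.469 0.087 0.067] [ 0.427 -0.018  0.03 ] [0.5   0.19  0.115]
top [430. 227.] 251 zmax 0.057 top xy [ 0.458 -0.133  0.052] all [ 0.457 -0.132  0.051] [ 0.424 -0.146  0.042] [ 0.499 -0.122  0.057]
top [443. 228.] 269 zmax 0.041 top xy [ 0.455 -0.171  0.034] all [ 0.454 -0.17   0.033] [ 0.418 -0.183  0.022] [ 0.5   -0.16   0.041]
top [230. 217.] 34 zmax 0.052 top xy [0.495 0.372 0.048] all [0.495 0.37  0.041] [0.489 0.366 0.015] [0.499 0.377 0.052]
top [254. 228.] 40 zmax 0.077 top xy [0.464 0.308 0.074] all [0.464 0.306 0.059] [0.459 0.302 0.014] [0.47  0.314 0.077]
top [413. 242.] 57 zmax 0.065 top xy [ 0.421 -0.09   0.059] all [ 0.421 -0.089  0.053] [ 0.413 -0.104  0.013] [ 0.427 -0.074  0.065]
top [286. 247.] 120 zmax 0.077 top xy [0.415 0.23  0.07 ] all [0.415 0.228 0.052] [0.4   0.215 0.018] [0.428 0.244 0.077]
scene [345. 211.] 3921 zmax 0.111 top xy [0.467 0.087 0.107] all [0.469 0.095 0.062] [ 0.425 -0.017  0.013] [0.5   0.193 0.111]
scene [439. 200.] 654 zmax 0.06 top xy [ 0.442 -0.116  0.052] all [ 0.44  -0.128  0.039] [ 0.411 -0.179  0.013] [ 0.5   -0.073  0.06 ]
scene [244. 253.] 235 zmax 0.075 top xy [0.46 0.31 0.07] all [0.459 0.31  0.046] [0.456 0.303 0.012] [0.468 0.316 0.075]
scene [297. 258.] 470 zmax 0.075 top xy [0.412 0.232 0.068] all [0.406 0.235 0.04 ] [0.397 0.217 0.012] [0.423 0.246 0.075]
scene [204. 262.] 154 zmax 0.05 top xy [0.491 0.374 0.045] all [0.49  0.374 0.032] [0.484 0.367 0.012] [0.499 0.379 0.05 ]
[342.97070885 195.48769772] [ 315  151   60   91 3414] [0.53393781 0.08524604 0.11013282] ((537.5513305664062, 87.49532318115234), (210.78501892089844, 134.1973876953125), 10.499113082885742)
```

View pics/top2.png

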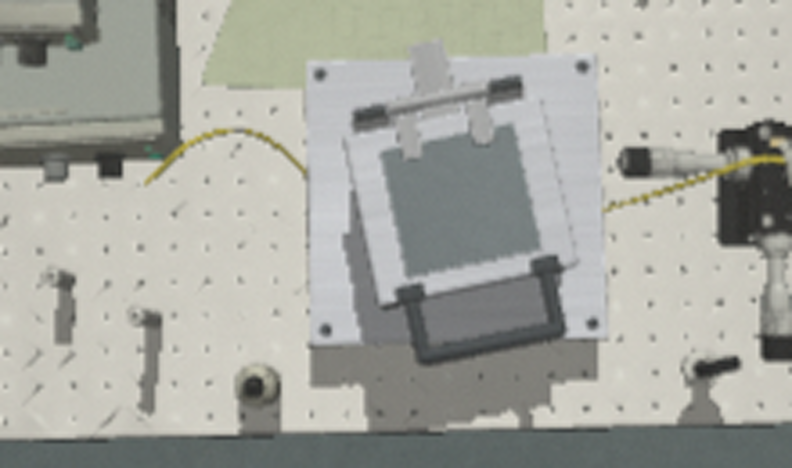

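Run:
```python
from h import *
z=np.load('top.npz');d,K,T=[z[k] for k in 'dKT'];Q=cloud(d,K,T)
f=lambda x,y,h:onplane(215+(x+.5)/3.6-.5,140+(y+.5)/3.6-.5,h,K,T)
for nm,x,y,h in[('barL',428,354,.11),('barR',560,326,.11),('FL',385,304,.11),('FR',577,264,.11),('BL',347,140,.11),('BR',543,100,.11),('h1',370,115,.106),('h2',507,89,.106)]: print(nm,f(x,y,h).round(4))
# plate by depth
m=(abs(Q[...,2]-.111)<.004)&(Q[...,0]>.4)&(Q[...,0]<.62)&(Q[...,1]>0)&(Q[...,1]<.18)
q=Q[m];a=np.deg2rad(11.5)
for dg in(9,10,11,12,13):
    a=np.deg2rad(dg);ex=np.array([np.cos(a),np.sin(a)]);ey=np.array([-ex[1],ex[0]])
    X=q[:,:2]@ex;Y=q[:,:2]@ey;s=[]
    mid=(X>X.min()+.055)&(X<X.max()-.04);b=np.round(X[mid],2)
    lo=[np.percentile(Y[mid][b==k],1) for k in np.unique(b)];hi=[np.percentile(Y[mid][b==k],99) for k in np.unique(b)]
    print(dg,np.polyfit(np.unique(b),lo,1)[0].round(3),np.polyfit(np.unique(b),hi,1)[0].round(3),X.min(),X.max(),np.mean(lo),np.mean(hi),q[:,2].mean())
```

```text
barL [0.4341 0.1104 0.11  ]
barR [0.4502 0.0243 0.11  ]
FL [0.4673 0.1375 0.11  ]
FR [0.4903 0.0117 0.11  ]
BL [0.5764 0.1598 0.11  ]
BR [0.5994 0.0297 0.11  ]
h1 [0.5935 0.1441 0.106 ]
h2 [0.6083 0.0527 0.106 ]
9 0.024 0.03 0.4386891866552177 0.6280242218355131 -0.06182489465972552 0.06711038395567194 0.11056034939188134
10 0.012 0.006 0.43909495594500947 0.6280278815397631 -0.07156271053406706 0.05789855556478394 0.11056034939188134
11 -0.039 0.01 0.4392321711236286 0.6278402378674534 -0.08026285044197158 0.04813099622840144 0.11056034939188134
12 -0.032 -0.027 0.4384064668217623 0.6274613479766643 -0.09035539581845739 0.03912113603888966 0.11056034939188134
13 -0.05 -0.047 0.43738962384288177 0.6268913272809269 -0.09979239036576004 0.02981514769321446 0.11056034939188134
```

```bash
cat >> h.py <<'E'
def tool(yaw):  # tool x down, tool z along horizontal dir yaw
    x=np.array([0,0,-1.]);zz=np.array([np.cos(yaw),np.sin(yaw),0]);return np.stack([x,np.cross(zz,x),zz],1)
def rel(pos,Rt=None):
    o=robot.get_obs();Ro=R.from_quat(o['tool_rot']).as_matrix()
    s=Ro.T@(np.array(pos)-o['position'])*100
    w=R.from_matrix(Ro.T@(Ro if Rt is None else Rt)).as_rotvec()
    print('t',o['time'].round(2),'pos',o['position'].round(4),'shift cm',s.round(2),'rot',w.round(3),'zyaw',np.rad2deg(np.arctan2(Ro[1,2],Ro[0,2])).round(1),'tilt',Ro[:,0].round(3),'F',o['ft_force'].round(2),'g',o['grip_width'].round(4),'q6',o['q'].round(2)[[0,5]])
    return s,w
E
python3 - <<'E'
from h import *
y=np.deg2rad(10.4)
rel([.44,.067,.22],tool(y));rel([.44,.067,.22],tool(y+np.pi))
z=np.load('top.npz');Q=cloud(z['d'],z['K'],z['T'])
m=(Q[...,2]>.18)&(Q[...,0]>.45)&(Q[...,0]<.95)&(Q[...,1]>-.45)&(Q[...,1]<.4)&(z['d']>0)
q=Q[m]
for x in np.arange(.45,.95,.1):
    for yy in np.arange(-.45,.4,.1):
        k=(abs(q[:,0]-x-.05)<.05)&(abs(q[:,1]-yy-.05)<.05)
        if k.sum()>5: print(round(x,2),round(yy,2),'zmax',q[k,2].max().round(2),k.sum())
E
```

```text
Traceback (most recent call last):
  File "h.py", line 27, in rel
    print('t',o['time'].round(2),'pos',o['position'].round(4),'shift cm',s.round(2),'rot',w.round(3),'zyaw',np.rad2deg(np.arctan2(Ro[1,2],Ro[0,2])).round(1),'tilt',Ro[:,0].round(3),'F',o['ft_force'].round(2),'g',o['grip_width'].round(4),'q6',o['q'].round(2)[[0,5]])
              ^^^^^^^^^^^^^^^
AttributeError: 'float' object has no attribute 'round'
```

```bash
sed -i "s/o=robot.get_obs();Ro=/o={k:np.array(v) for k,v in robot.get_obs().items()};Ro=/" h.py
python3 - <<'E'
from h import *
y=np.deg2rad(10.4)
rel([.44,.067,.22],tool(y));rel([.44,.067,.22],tool(y+np.pi))
z=np.load('top.npz');Q=cloud(z['d'],z['K'],z['T'])
m=(Q[...,2]>.18)&(Q[...,0]>.45)&(Q[...,0]<.95)&(Q[...,1]>-.45)&(Q[...,1]<.4)&(z['d']>0)
q=Q[m]
for x in np.arange(.45,.95,.1):
    for yy in np.arange(-.45,.4,.1):
        k=(abs(q[:,0]-x-.05)<.05)&(abs(q[:,1]-yy-.05)<.05)
        if k.sum()>5: print(round(x,2),round(yy,2),'zmax',q[k,2].max().round(2),k.sum())
E
```

```text
t 0.1 pos [0.2255 0.5822 0.2217] shift cm [  0.23 -38.62 -40.28] rot [ 1.019e+00 -2.000e-03  1.000e-03] zyaw 68.8 tilt [-0.001 -0.002 -1.   ] F [0.02 0.14 0.77] g 0.0876 q6 [ 1.02 -0.18]
t 0.1 pos [0.2255 0.5822 0.2217] shift cm [  0.23 -38.62 -40.28] rot [-2.122e+00 -1.000e-03 -2.000e-03] zyaw 68.8 tilt [-0.001 -0.002 -1.   ] F [0.02 0.14 0.77] g 0.0876 q6 [ 1.02 -0.18]
0.45 -0.25 zmax 0.42 1613
0.45 -0.15 zmax 0.42 1198
0.55 -0.35 zmax 0.29 48
0.55 -0.25 zmax 0.48 5271
0.55 -0.15 zmax 0.38 1571
0.65 -0.35 zmax 0.49 1082
0.65 -0.25 zmax 0.49 2395
0.65 -0.15 zmax 0.3 284
0.65 0.35 zmax 0.18 7
0.75 -0.35 zmax 0.38 957
0.75 -0.25 zmax 0.4 2059
0.85 -0.35 zmax 0.26 22
0.85 -0.25 zmax 0.34 646
0.85 -0.05 zmax 0.22 86
```

```bash
cat >> h.py <<'E'
def rows(pos,Rt,n,g):
    s,w=rel(pos,Rt);out=[]
    for i in range(n): out.append([*(R.from_rotvec(w*i/n).as_matrix().T@(s/n)).round(1)+0.,*(w/n).round(2)+0.,g])
    print([[round(float(a),2) for a in r] for r in out])
E
python3 -c "
from h import *
rows([.44,.067,.22],tool(np.deg2rad(10.4)),12,2.4)"
```

```text
t 0.1 pos [0.2255 0.5822 0.2217] shift cm [  0.23 -38.62 -40.28] rot [ 1.019e+00 -2.000e-03  1.000e-03] zyaw 68.8 tilt [-0.001 -0.002 -1.   ] F [0.02 0.14 0.77] g 0.0876 q6 [ 1.02 -0.18]
[[0.0, -3.2, -3.4, 0.08, 0.0, 0.0, 2.4], [0.0, -3.5, -3.1, 0.08, 0.0, 0.0, 2.4], [0.0, -3.7, -2.8, 0.08, 0.0, 0.0, 2.4], [0.0, -4.0, -2.4, 0.08, 0.0, 0.0, 2.4], [0.0, -4.2, -2.1, 0.08, 0.0, 0.0, 2.4], [0.0, -4.3, -1.7, 0.08, 0.0, 0.0, 2.4], [0.0, -4.4, -1.4, 0.08, 0.0, 0.0, 2.4], [0.0, -4.5, -1.0, 0.08, 0.0, 0.0, 2.4], [0.0, -4.6, -0.6, 0.08, 0.0, 0.0, 2.4], [0.0, -4.6, -0.2, 0.08, 0.0, 0.0, 2.4], [0.0, -4.6, 0.2, 0.08, 0.0, 0.0, 2.4], [0.0, -4.6, 0.6, 0.08, 0.0, 0.0, 2.4]]
```

arm_command(plan=[[0, -3.2, -3.4, 0.085, 0, 0, 2.4], [0, -3.5, -3.1, 0.085, 0, 0, 2.4], [0, -3.7, -2.8, 0.085, 0, 0, 2.4], [0, -4.0, -2.4, 0.085, 0, 0, 2.4], [0, -4.2, -2.1, 0.085, 0, 0, 2.4], [0, -4.3, -1.7, 0.085, 0, 0, 2.4], [0, -4.4, -1.4, 0.085, 0, 0, 2.4], [0, -4.5, -1.0, 0.085, 0, 0, 2.4], [0, -4.6, -0.6, 0.085, 0, 0, 2.4], [0, -4.6, -0.2, 0.085, 0, 0, 2.4], [0, -4.6, 0.2, 0.085, 0, 0, 2.4], [0, -4.6, 0.6, 0.085, 0, 0, 2.4]])

```text
time: 1.6
position: [0.4352, 0.0514, 0.2194]
tool_rot: [-0.055, 0.706, 0.054, 0.704]
ft_force: [0.0, -0.9, 0.2]
grip_width: 0.0241
```

```bash
python3 -c "
from h import *
rel([.442,.0674,.2],tool(np.deg2rad(10.4)))
p,d,K,T=shot('wrist');cv2.imwrite('pics/w1.png',p)
y=np.deg2rad(10.4);print(proj([[.442,.0674,.106]],K,T))"
```

```text
t 1.6 pos [0.4352 0.0514 0.2194] shift cm [1.93 1.48 0.92] rot [-0.027 -0.003  0.002] zyaw 8.8 tilt [-0.003 -0.003 -1.   ] F [ 0.04 -0.87  0.21] g 0.0241 q6 [-0.14 -0.29]
[[331.93448776 173.28463478]]
```

View pics/w1.png

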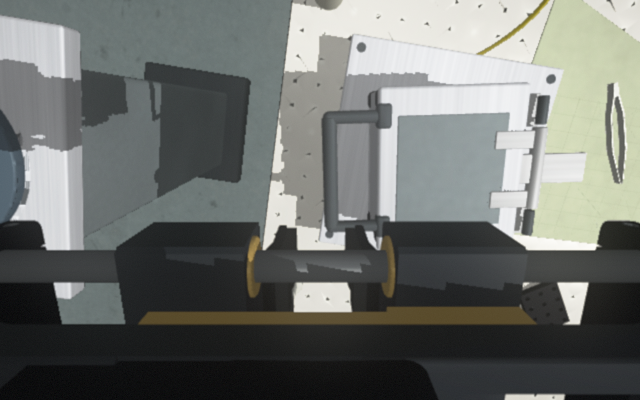

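```bash
python3 -c "
from h import *
z=np.load('wrist.npz');K,T=z['K'],z['T'];Q=cloud(z['d'],K,T)
for h,(a,b) in((.109,((327,118),(331,228))),(.106,((544,95),(528,232)))):
    A=onplane(*a,h,K,T);B=onplane(*b,h,K,T);v=A-B;print(A.round(4),B.round(4),((A+B)/2).round(4),np.rad2deg(np.arctan2(-v[0],v[1])).round(2),np.hypot(*v[:2]))
c=[]
for v in range(130,212,4):
  u=np.arange(318,345);q=Q[v,u];k=q[:,2]>.09;c.append(q[k].mean(0))
c=np.array(c);print(c.mean(0),np.polyfit(c[:,1],c[:,0],1))
m=(abs(Q[...,2]-.111)<.003)&(Q[...,0]>.46);print(cv2.minAreaRect(Q[m][:,:2].astype(np.float32)*1000))
rel([.442,.0674,.15],tool(np.deg2rad(10.4)))
"
```

```text
[0.431  0.1103 0.109 ] [0.4486 0.0217 0.109 ] [0.4398 0.066  0.109 ] 11.2 0.09027331490095285
[0.5936 0.1529 0.106 ] [0.6151 0.0429 0.106 ] [0.6043 0.0979 0.106 ] 11.08 0.11200214774541803
[0.43958434 0.07037323 0.11137253] [-0.18510672  0.4526109 ]
((546.802490234375, 87.02452850341797), (192.1724853515625, 132.46495056152344), 10.571776390075684)
t 1.65 pos [0.4389 0.0465 0.2197] shift cm [6.95 2.07 0.61] rot [-0.032  0.     0.007] zyaw 8.6 tilt [ 0.002 -0.007 -1.   ] F [ 2.24 -2.24  0.18] g 0.0238 q6 [-0.14 -0.29]
```

arm_command(plan=[[3, 1, 0.3, -0.037, 0, 0, 2.4], [3, 0.5, 0.2, 0, 0, 0, 2.4], [0, 0, 0, 0, 0, 0, 2.4], [0, 0, 0, 0, 0, 0, 2.4]])

```text
time: 2.15
position: [0.4433, 0.0597, 0.1589]
tool_rot: [-0.067, 0.703, 0.062, 0.705]
ft_force: [0.7, -0.3, 0.6]
grip_width: 0.0237
```

```bash
python3 -c "
from h import *
rel([.441,.0672,.087],tool(np.deg2rad(10.7)))"
```

```text
t 2.15 pos [0.4433 0.0597 0.1589] shift cm [ 7.19  0.84 -0.11] rot [-0.004  0.002  0.008] zyaw 10.5 tilt [ 0.004 -0.008 -1.   ] F [ 0.73 -0.33  0.65] g 0.0237 q6 [-0.11 -0.29]
```

arm_command(plan=[[2, 0.4, -0.1, 0, 0, 0.008, 2.4], [2, 0.4, 0, 0, 0, 0, 2.4], [2, 0, 0, 0, 0, 0, 2.4], [1.2, 0, 0, 0, 0, 0, 2.4], [0, 0, 0, 0, 0, 0, 2.4]])

```text
time: 2.78
position: [0.4461, 0.0675, 0.0907]
tool_rot: [-0.066, 0.699, 0.064, 0.709]
ft_force: [0.6, 0.6, -0.3]
grip_width: 0.024
```

```bash
python3 -c "
from h import *
rel([.441,.0672,.087],tool(np.deg2rad(10.7)))"
```

```text
t 2.78 pos [0.4461 0.0675 0.0907] shift cm [ 0.36  0.07 -0.51] rot [-0.002  0.015  0.004] zyaw 10.6 tilt [ 0.015 -0.001 -1.   ] F [ 0.61  0.6  -0.29] g 0.024 q6 [-0.1  -0.28]
```

arm_command(plan=[[0.3, 0, -0.4, 0, 0.015, 0, 2.4], [0, 0, 0, 0, 0, 0, 1.2], [0, 0, 0, 0, 0, 0, 0.8], [0, 0, 0, 0, 0, 0, 0.8], [0, 0, 0, 0, 0, 0, 0.8]], grip_force=12)

```text
time: 3.4
position: [0.4403, 0.0661, 0.089]
tool_rot: [-0.068, 0.705, 0.064, 0.703]
ft_force: [-0.7, -0.8, -1.5]
grip_width: 0.0115
```

```bash
cat >> h.py <<'E'
def arc(th,yaw=np.deg2rad(10.7)):
    pass
E
python3 -c "
from h import *
rel([.441,.0672,.087],tool(np.deg2rad(10.7)))"
```

```text
t 3.4 pos [0.4403 0.0661 0.089 ] shift cm [0.2  0.09 0.09] rot [-0.    -0.004  0.005] zyaw 10.7 tilt [-0.003 -0.005 -1.   ] F [-0.68 -0.77 -1.47] g 0.0115 q6 [-0.1  -0.28]
```

arm_command(plan=[[-0.7, 0, 0, 0, 0, 0, 0.8], [-1.3, 0, 0.1, 0, 0, 0, 0.8], [-1.3, 0, 0.2, 0, 0, 0, 0.8], [-1.3, 0, 0.3, 0, 0, 0, 0.8], [-1.3, 0, 0.4, 0, 0, 0, 0.8]])

```text
time: 4.03
position: [0.4511, 0.0681, 0.1504]
tool_rot: [-0.068, 0.705, 0.064, 0.703]
ft_force: [3.1, -1.4, -2.5]
grip_width: 0.0116
```

```bash
sed -i '/^def arc/,$d' h.py
cat >> h.py <<'E'
Y=np.deg2rad(10.7);H=np.array([.4403+.166*np.cos(Y),.0661+.166*np.sin(Y),.106]);GO=.017
def arc(dth,n):
    s,w=rel([0,0,0],tool(Y));o=robot.get_obs();v=np.array(o['position'])+[0,0,GO]-H
    h=-(v[0]*np.cos(Y)+v[1]*np.sin(Y));lat=-v[0]*np.sin(Y)+v[1]*np.cos(Y);th=np.arctan2(v[2],h)
    print('theta',th.round(3),'r',np.hypot(h,v[2]).round(4),'lat',lat.round(4),'Fcase',(o['ft_force'][0]*np.cos(Y)+o['ft_force'][1]*np.sin(Y)).round(2))
    p=np.array([h,v[2]])
    for i in range(n):
        th+=dth;q=.166*np.array([np.cos(th),np.sin(th)]);print([round(-(q-p)[1]*100,2),0,round(-(q-p)[0]*100,2)],end=' ');p=q
    print()
E
python3 -c "
from h import *
arc(.08,8)"
```

```text
t 4.03 pos [0.4511 0.0681 0.1504] shift cm [ 15.18   1.74 -45.54] rot [-0.    -0.003  0.005] zyaw 10.7 tilt [-0.002 -0.006 -1.   ] F [ 3.09 -1.38 -2.48] g 0.0116 q6 [-0.09 -0.27]
theta 0.377 r 0.1667 lat -0.0 Fcase 2.78
[np.float64(-1.19), 0, np.float64(0.61)] [np.float64(-1.17), 0, np.float64(0.63)] [np.float64(-1.11), 0, np.float64(0.72)] [np.float64(-1.05), 0, np.float64(0.81)] [np.float64(-0.98), 0, np.float64(0.89)] [np.float64(-0.91), 0, np.float64(0.97)] [np.float64(-0.83), 0, np.float64(1.04)] [np.float64(-0.74), 0, np.float64(1.1)]
```

Tracking is good (θ 0.38, radius 166.7 mm).

arm_command(plan=[[-1.2, 0, 0.6, 0, 0, 0, 0.8], [-1.2, 0, 0.6, 0, 0, 0, 0.8], [-1.1, 0, 0.7, 0, 0, 0, 0.8], [-1.05, 0, 0.8, 0, 0, 0, 0.8], [-1.0, 0, 0.9, 0, 0, 0, 0.8], [-0.9, 0, 1.0, 0, 0, 0, 0.8]])

```text
time: 4.78
position: [0.497, 0.0767, 0.2196]
tool_rot: [-0.069, 0.705, 0.063, 0.703]
ft_force: [-1.1, -1.9, -0.4]
grip_width: 0.0113
```

```bash
python3 -c "
from h import *
arc(.08,8)"
```

```text
t 4.78 pos [0.497  0.0767 0.2196] shift cm [ 22.09   1.87 -50.2 ] rot [ 0.    -0.003  0.007] zyaw 10.7 tilt [-0.001 -0.008 -1.   ] F [-1.1  -1.88 -0.36] g 0.0113 q6 [-0.06 -0.25]
theta 0.878 r 0.1696 lat -0.0002 Fcase -1.43
[np.float64(-0.53), 0, np.float64(1.29)] [np.float64(-0.72), 0, np.float64(1.12)] [np.float64(-0.63), 0, np.float64(1.17)] [np.float64(-0.53), 0, np.float64(1.22)] [np.float64(-0.43), 0, np.float64(1.25)] [np.float64(-0.33), 0, np.float64(1.29)] [np.float64(-0.23), 0, np.float64(1.31)] [np.float64(-0.12), 0, np.float64(1.32)]
```

arm_command(plan=[[-0.6, 0, 1.2, 0, 0, 0, 0.8], [-0.7, 0, 1.1, 0, 0, 0, 0.8], [-0.6, 0, 1.2, 0, 0, 0, 0.8], [-0.5, 0, 1.2, 0, 0, 0, 0.8], [-0.4, 0, 1.2, 0, 0, 0, 0.8], [-0.3, 0, 1.2, 0, 0, 0, 0.8]])

```text
time: 5.52
position: [0.5673, 0.0898, 0.2542]
tool_rot: [-0.07, 0.708, 0.063, 0.7]
ft_force: [-0.4, -1.7, 0.7]
grip_width: 0.0112
```

```bash
python3 -c "
from h import *
arc(.04,8)"
```

```text
t 5.52 pos [0.5673 0.0898 0.2542] shift cm [ 26.09   2.05 -57.09] rot [ 0.002 -0.012  0.01 ] zyaw 10.8 tilt [-0.01  -0.012 -1.   ] F [-0.44 -1.67  0.71] g 0.0112 q6 [-0.03 -0.21]
theta 1.351 r 0.1693 lat -0.0003 Fcase -0.74
[np.float64(0.19), 0, np.float64(0.72)] [np.float64(-0.11), 0, np.float64(0.66)] [np.float64(-0.08), 0, np.float64(0.66)] [np.float64(-0.05), 0, np.float64(0.66)] [np.float64(-0.03), 0, np.float64(0.66)] [np.float64(0.0), 0, np.float64(0.66)] [np.float64(0.03), 0, np.float64(0.66)] [np.float64(0.05), 0, np.float64(0.66)]
```

arm_command(plan=[[-0.1, 0, 0.9, 0, 0, 0, 0.8], [-0.1, 0, 0.8, 0, 0, 0, 0.8], [-0.1, 0, 0.8, 0, 0, 0, 0.8], [0, 0, 0.7, 0, 0, 0, 0.8], [0, 0, 0.6, 0, 0, 0, 0.8], [0, 0, 0.4, 0, 0, 0, 0.8]])

```text
time: 6.28
position: [0.6139, 0.0985, 0.2565]
tool_rot: [-0.07, 0.707, 0.063, 0.701]
ft_force: [0.0, -1.5, -0.8]
grip_width: 0.0116
```

```bash
sed -i 's/GO=.017/GO=.014/' h.py; python3 -c "
from h import *
arc(.018,8)"
```

```text
t 6.28 pos [0.6139 0.0985 0.2565] shift cm [ 26.18   2.06 -61.92] rot [ 0.001 -0.009  0.01 ] zyaw 10.8 tilt [-0.007 -0.011 -1.   ] F [ 0.01 -1.5  -0.84] g 0.0116 q6 [-0.01 -0.2 ]
theta 1.635 r 0.1648 lat -0.0004 Fcase -0.27
[np.float64(-0.1), 0, np.float64(0.31)] [np.float64(0.03), 0, np.float64(0.3)] [np.float64(0.03), 0, np.float64(0.3)] [np.float64(0.04), 0, np.float64(0.3)] [np.float64(0.04), 0, np.float64(0.3)] [np.float64(0.05), 0, np.float64(0.29)] [np.float64(0.05), 0, np.float64(0.29)] [np.float64(0.06), 0, np.float64(0.29)]
```

arm_command(plan=[[0, 0, 0, 0, 0, 0, 1.2], [0, 0, 0, 0, 0, 0, 1.4], [0, 0, 0, 0, 0, 0, 1.6], [0, 0, 0, 0, 0, 0, 1.8], [0, 0, 0, 0, 0, 0, 2.0], [0, 0, 0, 0, 0, 0, 2.2], [0, 0, 0, 0, 0, 0, 2.4], [0, 0, 0, 0, 0, 0, 2.6], [0, 0, 0, 0, 0, 0, 2.8], [0, 0, 0, 0, 0, 0, 3.0]])

```text
time: 7.52
position: [0.6135, 0.1, 0.2558]
tool_rot: [-0.069, 0.707, 0.064, 0.701]
ft_force: [0.1, -0.0, -0.2]
grip_width: 0.0293
```

```bash
cat >> h.py <<'E'
def lid(save=None):
    for n in('scene','wrist'):
        p,d,K,T=shot(n);Q=cloud(d,K,T)
        if save: cv2.imwrite(f'pics/{save}_{n}.png',p)
        v=Q-H;h=v[...,0]*np.cos(Y)+v[...,1]*np.sin(Y);l=-v[...,0]*np.sin(Y)+v[...,1]*np.cos(Y);zz=v[...,2]
        m=(d>0)&(abs(l)<.064)&(zz>.02)&(np.hypot(h,zz)<.124)&(h>-.06)&(h<.13)
        if m.sum()<50: print(n,'few',m.sum());continue
        A=np.c_[zz[m],np.ones(m.sum())];x=h[m];w=np.ones_like(x)
        for _ in range(15):
            c=np.linalg.lstsq(A*w[:,None],x*w,rcond=None)[0];w=1/(1+(np.abs(A@c-x)/.002)**2)
        print(n,m.sum(),'theta~',(np.pi/2+np.arctan(c[0])).round(3),'off',c[1].round(4),'med res',np.median(abs(A@c-x)).round(4))
E
python3 -c "
from h import *
arc(.018,3);lid('l1')"
```

```text
t 7.52 pos [0.6135 0.1    0.2558] shift cm [ 26.1    1.84 -61.91] rot [ 0.002 -0.009  0.007] zyaw 10.8 tilt [-0.007 -0.008 -1.   ] F [ 0.12 -0.01 -0.21] g 0.0293 q6 [-0.01 -0.2 ]
theta 1.634 r 0.1641 lat 0.0011 Fcase 0.12
[np.float64(-0.17), 0, np.float64(0.31)] [np.float64(0.03), 0, np.float64(0.3)] [np.float64(0.03), 0, np.float64(0.3)] 
scene 2389 theta~ 1.685 off -0.004 med res 0.0008
wrist 1744 theta~ 1.686 off -0.0038 med res 0.0001
```

Lid angle reads 1.685 in both cameras and matches the back finger carrying it. I'll lower it in steps smaller than the slack.

arm_command(plan=[[0, 0, 0.3, 0, 0, 0, 3.0], [0.05, 0, 0.3, 0, 0, 0, 3.0], [0.05, 0, 0.3, 0, 0, 0, 3.0], [0.05, 0, 0.3, 0, 0, 0, 3.0], [0, 0, 0, 0, 0, 0, 3.0]])

```text
time: 8.25
position: [0.6265, 0.1024, 0.254]
tool_rot: [-0.069, 0.707, 0.064, 0.701]
ft_force: [-0.7, -0.2, 0.3]
grip_width: 0.0297
```

```bash
python3 -c "
from h import *
arc(.018,3);lid('l2')"
```

```text
t 8.25 pos [0.6265 0.1024 0.254 ] shift cm [ 25.89   1.84 -63.26] rot [ 0.002 -0.008  0.007] zyaw 10.8 tilt [-0.007 -0.008 -1.   ] F [-0.65 -0.23  0.32] g 0.0297 q6 [-0.01 -0.2 ]
theta 1.716 r 0.1637 lat 0.0011 Fcase -0.68
[np.float64(-0.18), 0, np.float64(0.33)] [np.float64(0.05), 0, np.float64(0.29)] [np.float64(0.06), 0, np.float64(0.29)] 
scene 2419 theta~ 1.771 off -0.0041 med res 0.0009
wrist 2905 theta~ 1.768 off -0.0038 med res 0.0001
```

arm_command(plan=[[0.05, 0, 0.3, 0, 0, 0, 3.0], [0.05, 0, 0.3, 0, 0, 0, 3.0], [0.05, 0, 0.3, 0, 0, 0, 3.0], [0.05, 0, 0.3, 0, 0, 0, 3.0], [0, 0, 0, 0, 0, 0, 3.0]])

```text
time: 8.98
position: [0.6386, 0.1047, 0.2517]
tool_rot: [-0.069, 0.707, 0.064, 0.701]
ft_force: [0.0, -0.7, -0.5]
grip_width: 0.0303
```

```bash
python3 -c "
from h import *
arc(.018,3);lid('l3')"
```

```text
t 8.98 pos [0.6386 0.1047 0.2517] shift cm [ 25.73   1.85 -64.46] rot [ 0.002 -0.009  0.007] zyaw 10.8 tilt [-0.007 -0.008 -1.   ] F [ 0.   -0.74 -0.45] g 0.0303 q6 [-0.01 -0.19]
theta 1.792 r 0.1637 lat 0.0012 Fcase -0.14
[np.float64(-0.15), 0, np.float64(0.34)] [np.float64(0.07), 0, np.float64(0.29)] [np.float64(0.08), 0, np.float64(0.29)] 
scene 2446 theta~ 1.807 off -0.0038 med res 0.0009
wrist 2723 theta~ 1.807 off -0.0038 med res 0.0001
```

arm_command(plan=[[-1, 0, 0, 0, 0, 0, 3.0], [-2, 0, 0, 0, 0, 0, 3.0], [-3, 0, 0, 0, 0, 0, 3.0], [-3, 0, 0, 0, 0, 0, 3.0], [-2, 0, 0, 0, 0, 0, 3.0], [0, 0, 0, 0, 0, 0, 3.0]])

```text
time: 9.82
position: [0.6391, 0.1056, 0.3689]
tool_rot: [-0.069, 0.706, 0.064, 0.702]
ft_force: [-0.3, -0.4, 0.1]
grip_width: 0.0302
```

```bash
python3 -c "
from h import *
z=np.load('top.npz');Q=cloud(z['d'],z['K'],z['T'])
z=np.load('scene.npz');Q2=cloud(z['d'],z['K'],z['T'])
for q in(Q,):
  for x in np.arange(.42,.64,.03):
    m=(abs(q[...,0]-x)<.015)&(q[...,2]>.11)&(q[...,1]<-.0)&(q[...,1]>-.3)
    print(x.round(2),m.sum(),q[m][:,1].max() if m.any() else '')
lid('l4')
rows([.493,.372,.27],tool(Y+np.pi/2),12,3.0)"
```

```text
0.42 0 
0.45 196 -0.14056557475848677
0.48 739 -0.08767165084311149
0.51 968 -0.0880428300004262
0.54 1148 -0.10287059649884897
0.57 1775 -0.11535857071602881
0.6 2785 -0.12205121209303996
0.63 2036 -0.1253019205689023
scene 2431 theta~ 1.807 off -0.0038 med res 0.0009
wrist 1997 theta~ 1.807 off -0.0039 med res 0.0001
t 9.93 pos [0.6379 0.1056 0.3663] shift cm [ 9.55 28.94 -9.14] rot [-1.569 -0.014 -0.004] zyaw 10.8 tilt [-0.01  -0.008 -1.   ] F [ 0.99  0.71 -0.4 ] g 0.0298 q6 [-0.   -0.19]
[[0.8, 2.4, -0.8, -0.13, 0.0, 0.0, 3.0], [0.8, 2.5, -0.4, -0.13, 0.0, 0.0, 3.0], [0.8, 2.5, -0.1, -0.13, 0.0, 0.0, 3.0], [0.8, 2.5, 0.2, -0.13, 0.0, 0.0, 3.0], [0.8, 2.5, 0.5, -0.13, 0.0, 0.0, 3.0], [0.8, 2.4, 0.9, -0.13, 0.0, 0.0, 3.0], [0.8, 2.2, 1.2, -0.13, 0.0, 0.0, 3.0], [0.8, 2.1, 1.4, -0.13, 0.0, 0.0, 3.0], [0.8, 1.9, 1.7, -0.13, 0.0, 0.0, 3.0], [0.8, 1.6, 1.9, -0.13, 0.0, 0.0, 3.0], [0.8, 1.4, 2.1, -0.13, 0.0, 0.0, 3.0], [0.8, 1.1, 2.3, -0.13, 0.0, 0.0, 3.0]]
```

The lid holds 1.807 with the hand clear, so it rests on its stop. Now to the post.

arm_command(plan=[[0, 2.4, -0.8, -0.13, 0, 0, 3.0], [0, 2.5, -0.4, -0.13, 0, 0, 3.0], [0, 2.5, -0.1, -0.13, 0, 0, 3.0], [0.5, 2.5, 0.2, -0.13, 0, 0, 3.0], [1, 2.5, 0.5, -0.13, 0, 0, 3.0], [1, 2.4, 0.9, -0.13, 0, 0, 3.0], [1.5, 2.2, 1.2, -0.13, 0, 0, 3.0], [1.5, 2.1, 1.4, -0.13, 0, 0, 3.0], [1.5, 1.9, 1.7, -0.13, 0, 0, 3.0], [1.5, 1.6, 1.9, -0.13, 0, 0, 3.0], [1, 1.4, 2.1, -0.13, 0, 0, 3.0], [0, 1.1, 2.3, -0.13, 0, 0, 3.0]])

```text
time: 11.42
position: [0.472, 0.3709, 0.2496]
tool_rot: [-0.544, 0.455, 0.561, 0.426]
ft_force: [-0.8, -0.2, -0.0]
grip_width: 0.03
```

```bash
python3 -c "
from h import *
rel([.493,.372,.15],tool(Y+np.pi/2))"
```

```text
t 11.42 pos [0.472  0.3709 0.2496] shift cm [ 9.85 -2.55 -0.28] rot [ 0.038 -0.009 -0.047] zyaw 102.9 tilt [-0.044 -0.018 -0.999] F [-0.82 -0.22 -0.02] g 0.03 q6 [ 0.48 -1.32]
```

arm_command(plan=[[3, -1.5, -0.2, 0.04, -0.01, -0.045, 3.0], [3, -1, -0.1, 0, 0, 0, 3.0], [3, 0, 0, 0, 0, 0, 3.0], [0, 0, 0, 0, 0, 0, 3.0], [0, 0, 0, 0, 0, 0, 3.0]])

```text
time: 12.05
position: [0.4909, 0.3733, 0.1518]
tool_rot: [-0.543, 0.454, 0.547, 0.448]
ft_force: [0.3, -0.4, -0.2]
grip_width: 0.0302
```

```bash
python3 -c "
from h import *
rel([.493,.372,.1],tool(Y+np.pi/2))
p,d,K,T=shot('wrist');print(proj([[.493,.372,.05],[.493,.372,0]],K,T));cv2.imwrite('pics/w5.png',p)
Q=cloud(d,K,T);m=(abs(Q[...,2]-.05)<.004)&(np.hypot(Q[...,0]-.493,Q[...,1]-.372)<.02);q=Q[m];print(m.sum(),q.mean(0),q.min(0),q.max(0));print(np.argwhere(m).mean(0))"
```

```text
t 12.05 pos [0.4909 0.3733 0.1518] shift cm [ 5.18 -0.23 -0.16] rot [ 0.002 -0.001 -0.01 ] zyaw 100.8 tilt [-0.01  -0.003 -1.   ] F [ 0.27 -0.44 -0.22] g 0.0302 q6 [ 0.47 -1.29]
[[320.41644439 199.48665552]
 [320.50209254 186.48107153]]
195 [0.4953268  0.36964189 0.04940623] [0.48928704 0.36366491 0.04614506] [0.50184864 0.37570188 0.05166249]
[201.53333333 316.97948718]
```

View pics/w5.png

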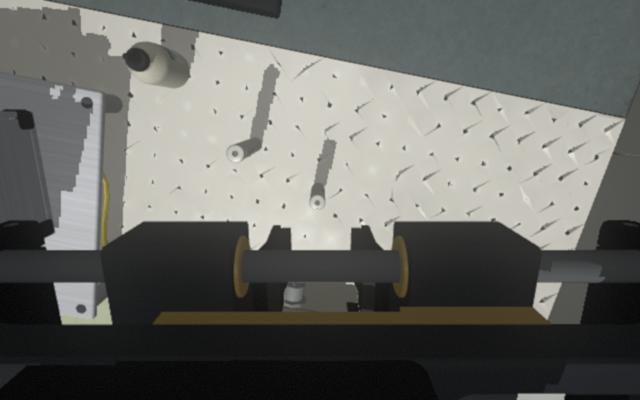

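```bash
python3 -c "
from h import *
z=np.load('wrist.npz');Q=cloud(z['d'],z['K'],z['T'])
p,d,K,T=shot('top')
for n,Q in(('w',Q),('s',cloud(*[np.load('scene.npz')[k] for k in 'dKT']))):
  m=(Q[...,2]>.04)&(Q[...,2]<.25)&(Q[...,0]>.51)&(Q[...,0]<.75)&(Q[...,1]>.26)&(Q[...,1]<.48);q=Q[m]
  print(n,len(q),np.percentile(q[:,0],[0,1,5,20]) if len(q) else '')
rel([.4953,.3696,.025],tool(Y+np.pi/2))"
```

```text
w 1501 [0.56125368 0.56220106 0.56298094 0.57342335]
s 10081 [0.54988527 0.56178227 0.57367066 0.57750264]
t 12.15 pos [0.491  0.3733 0.1523] shift cm [12.72 -0.48 -0.44] rot [ 0.002 -0.001 -0.01 ] zyaw 100.8 tilt [-0.01  -0.002 -1.   ] F [0.39 0.51 0.04] g 0.0298 q6 [ 0.47 -1.29]
```

arm_command(plan=[[2.5, -0.3, -0.2, 0, 0, -0.01, 3.0], [2.5, -0.2, -0.2, 0, 0, 0, 3.0], [2.5, 0, 0, 0, 0, 0, 3.0], [0, 0, 0, 0, 0, 0, 3.0]])

```text
time: 12.65
position: [0.5009, 0.3724, 0.0821]
tool_rot: [0.547, -0.446, -0.543, -0.455]
ft_force: [0.3, -0.5, -0.4]
grip_width: 0.0298
```

```bash
python3 -c "
from h import *
rel([.4953,.3696,.025],tool(Y+np.pi/2))"
```

```text
t 12.65 pos [0.5009 0.3724 0.0821] shift cm [ 5.7   0.68 -0.19] rot [0.002 0.003 0.013] zyaw 100.8 tilt [ 0.012  0.005 -1.   ] F [ 0.26 -0.47 -0.38] g 0.0298 q6 [ 0.46 -1.3 ]
```

arm_command(plan=[[0.5, 0.55, -0.2, 0, 0, 0.012, 3.0], [0, 0, 0, 0, 0, 0, 3.0], [0, 0, 0, 0, 0, 0, 3.0]])

```text
time: 13.02
position: [0.4979, 0.3705, 0.0807]
tool_rot: [0.545, -0.448, -0.545, -0.454]
ft_force: [-0.3, 0.2, 0.2]
grip_width: 0.0303
```

```bash
python3 -c "
from h import *
rel([.4953,.3696,.025],tool(Y+np.pi/2))"
```

```text
t 13.02 pos [0.4979 0.3705 0.0807] shift cm [ 5.57  0.31 -0.06] rot [0.002 0.005 0.007] zyaw 100.8 tilt [ 0.006  0.006 -1.   ] F [-0.31  0.18  0.22] g 0.0303 q6 [ 0.46 -1.3 ]
```

arm_command(plan=[[1.5, 0.3, 0, 0, 0.005, 0.007, 3.0], [1.5, 0, 0, 0, 0, 0, 3.0], [1.5, 0, 0, 0, 0, 0, 3.0], [0.5, 0, 0, 0, 0, 0, 3.0], [0, 0, 0, 0, 0, 0, 3.0]])

```text
time: 13.65
position: [0.4945, 0.3699, 0.0266]
tool_rot: [-0.545, 0.451, 0.545, 0.45]
ft_force: [0.2, 0.2, 0.4]
grip_width: 0.03
```

```bash
python3 -c "
from h import *
rel([.4953,.3696,.025],tool(Y+np.pi/2))"
```

```text
t 13.65 pos [0.4945 0.3699 0.0266] shift cm [ 0.16 -0.08 -0.04] rot [ 0.002 -0.001 -0.002] zyaw 100.8 tilt [-0.001 -0.001 -1.   ] F [0.21 0.17 0.37] g 0.03 q6 [ 0.46 -1.3 ]
```

arm_command(plan=[[0.1, 0, 0, 0, 0, 0, 2.0], [0, 0, 0, 0, 0, 0, 1.2], [0, 0, 0, 0, 0, 0, 0.8], [0, 0, 0, 0, 0, 0, 0.8], [0, 0, 0, 0, 0, 0, 0.8], [0, 0, 0, 0, 0, 0, 0.8]], grip_force=20)

```text
time: 14.4
position: [0.4953, 0.3703, 0.0268]
tool_rot: [0.545, -0.45, -0.545, -0.451]
ft_force: [-0.4, 0.3, -0.9]
grip_width: 0.0122
```

```bash
python3 -c "
from h import *
rel([.4953,.3696,.025],tool(Y+np.pi/2))"
```

```text
t 14.4 pos [0.4953 0.3703 0.0268] shift cm [ 0.18  0.02 -0.07] rot [ 0.002 -0.     0.001] zyaw 100.8 tilt [ 0.001  0.    -1.   ] F [-0.43  0.28 -0.94] g 0.0122 q6 [ 0.46 -1.3 ]
```

arm_command(plan=[[-1, 0, 0, 0, 0, 0, 0.8], [-2.5, 0, 0, 0, 0, 0, 0.8], [-3, 0, 0, 0, 0, 0, 0.8], [-3.5, 0, 0, 0, 0, 0, 0.8], [-3.5, 0, 0, 0, 0, 0, 0.8], [-2, 0, 0, 0, 0, 0, 0.8]])

```text
time: 15.15
position: [0.4942, 0.3697, 0.1876]
tool_rot: [-0.545, 0.451, 0.545, 0.45]
ft_force: [0.3, -0.4, 0.4]
grip_width: 0.0122
```

```bash
python3 -c "
from h import *
c=H[:2]-.088*np.array([np.cos(Y),np.sin(Y)]);print(c)
rows([*c,.2],tool(Y+np.pi/2),9,0.8)
p,d,K,T=shot('top');print(proj([[*c,.069]],K,T));a=proj([[*c,.069]],K,T)[0].astype(int)-[60,45]
print(a);cv2.imwrite('pics/t6.png',cv2.resize(p[a[1]:a[1]+90,a[0]:a[0]+120],None,fx=6.5,fy=6.5,interpolation=cv2.INTER_CUBIC))"
```

```text
[0.5169438 0.080582 ]
t 15.15 pos [0.4942 0.3697 0.1876] shift cm [ -1.21   3.2  -28.83] rot [ 0.002 -0.001 -0.002] zyaw 100.8 tilt [-0.002 -0.001 -1.   ] F [ 0.26 -0.41  0.36] g 0.0122 q6 [ 0.46 -1.3 ]
[[-0.1, 0.4, -3.2, 0.0, 0.0, 0.0, 0.8], [-0.1, 0.4, -3.2, 0.0, 0.0, 0.0, 0.8], [-0.1, 0.4, -3.2, 0.0, 0.0, 0.0, 0.8], [-0.1, 0.4, -3.2, 0.0, 0.0, 0.0, 0.8], [-0.1, 0.4, -3.2, 0.0, 0.0, 0.0, 0.8], [-0.1, 0.4, -3.2, 0.0, 0.0, 0.0, 0.8], [-0.1, 0.4, -3.2, 0.0, 0.0, 0.0, 0.8], [-0.1, 0.3, -3.2, 0.0, 0.0, 0.0, 0.8], [-0.1, 0.3, -3.2, 0.0, 0.0, 0.0, 0.8]]
[[344.09555615 204.20142697]]
[284 159]
```

View pics/t6.png

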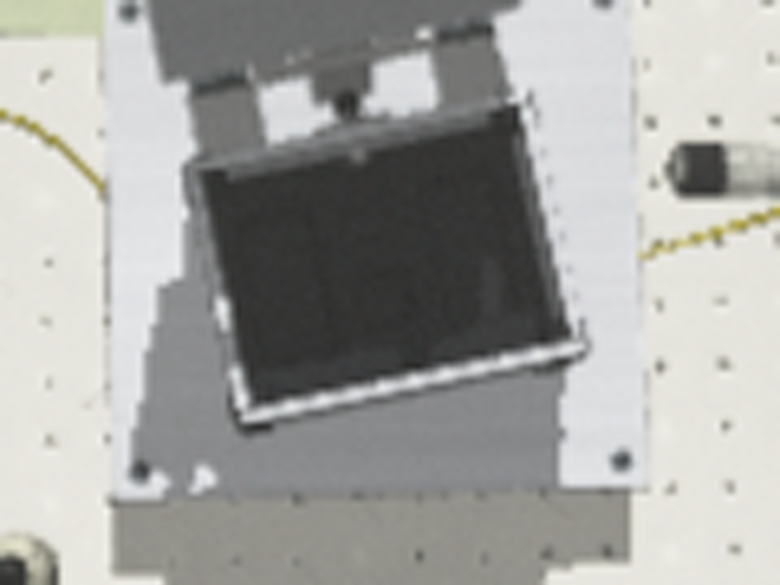

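The open case interior is visible: its rim corners are at crop (200,168), (520,100), (580,347) and (242,415). I'll use depth to locate the pocket in the dark tray.

```bash
python3 -c "
from h import *
z=np.load('top.npz');d,K,T=[z[k] for k in 'dKT'];Q=cloud(d,K,T)
c0=H[:2]-.076*np.array([np.cos(Y),np.sin(Y)])
f=lambda x,y,h:onplane(284+(x+.5)/6.5-.5,159+(y+.5)/6.5-.5,h,K,T)
C=np.array([f(*c,.102) for c in((200,168),(520,100),(580,347),(242,415))]);print(C.round(4),C.mean(0).round(4),'case est',c0)
v=Q[...,:2]-c0;X=v@[np.cos(Y),np.sin(Y)];L=v@[-np.sin(Y),np.cos(Y)]
cv=np.full((20,26),np.nan)
for i in range(20):
  for j in range(26):
    k=(abs(X+(-(i-9.5)*.005)*-1*-1*1.0*-1 if False else X-(9.5-i)*.005)<.0026)&(abs(L-(12.5-j)*.005)<.0026)&(d>0)
    if k.any(): cv[i,j]=np.median(Q[k][:,2])
for r in cv: print(' '.join('%3d'%(a*1000) if a==a else '  .' for a in r))
"
```

```text
[[0.5632 0.1523 0.102 ]
 [0.5852 0.0338 0.102 ]
 [0.4934 0.0154 0.102 ]
 [0.4717 0.1392 0.102 ]] [0.5284 0.0852 0.102 ] case est [0.52873515 0.08281   ]
100 102 101  98 100  98 100  99  98  99 101 101 101 100  99  96 101 101  99  99 101 100  99 101 102  98
101 100  83  68  68  67  70  71  68  71  71  71  83  74  71  70  73  83  72  70  75  73  91 101 101 100
 97  97  70  69  68  70  70  70  70  69  70  67  70  70  67  69  68  69  68  68  68  69  70  97  99 102
 72  68  70  68  68  69  70  70  68  68  69  66  69  67  68  68  69  69  69  69  70  69  68  69  89 102
 71  67  67  64  57  62  58  55  68  69  67  69  70  67  67  68  67  66  54  52  61  59  64  68  89  99
 69  70  57  48  49  48  48  53  68  70  68  68  70  68  69  68  68  49  47  49  50  48  62  69  81  98
 85  67  57  49  49  49  47  48  68  67  70  68  67  68  70  70  68  50  48  49  48  49  65  67  90 101
 69  70  58  49  49  48  48  49  68  69  68  66  68  68  69  68  68  49  47  50  50  49  60  70  90 101
 84  68  60  49  47  49  49  51  67  68  69  69  69  70  68  69  68  49  48  48  50  50  67  69  90 104
 68  68  59
[... 432 characters left out ...]
  47  69  69  65  49  49  49  67  68  67  48  48  48  48  49  66  69  97 102
 69  68  57  48  50  48  49  45  70  71  68  68  69  69  68  66  67  47  48  49  47  48  66  68  93 100
 99  68  67  68  68  66  57  66  68  67  69  69  69  69  69  69  67  68  57  68  59  65  67  67  92 101
 69  69  67  70  68  68  68  69  69  68  67  69  67  68  68  68  69  69  67  66  69  68  68  68  95  99
100  99  70  68  68  69  68  68  68  69  67  68  68  68  69  69  69  67  68  68  69  69  70  98 101 101
101 101  99  67  68  68  68  68  70  69  68  67  70  69  67  67  70  69  68  69  69  68  97 100 102 100
101 101 100 102 100  99 102 101  99 100 100 100 102  99 101 100 100  99 101 102 101 103 100 102 101 100
```

arm_command(plan=[[-0.2, 0.4, -2, 0, 0, 0, 0.8], [-0.2, 0.4, -3.2, 0, 0, 0, 0.8], [-0.2, 0.4, -3.2, 0, 0, 0, 0.8], [-0.2, 0.4, -3.2, 0, 0, 0, 0.8], [-0.1, 0.4, -3.2, 0, 0, 0, 0.8], [-0.1, 0.4, -3.2, 0, 0, 0, 0.8], [0, 0.4, -3.2, 0, 0, 0, 0.8], [0, 0.3, -3.2, 0, 0, 0, 0.8], [0, 0, -2.5, 0, 0, 0, 0.8], [0, 0, 0, 0, 0, 0, 0.8], [0, 0, 0, 0, 0, 0, 0.8]])

```text
time: 16.58
position: [0.5039, 0.0803, 0.1927]
tool_rot: [-0.54, 0.458, 0.548, 0.445]
ft_force: [0.3, -0.4, -0.8]
grip_width: 0.0119
```

```bash
cat > pk.py <<'E'
from h import *
c0=np.array([.5287,.0852])
def pk(d,K,T,n):
    Q=cloud(d,K,T);v=Q[...,:2]-c0;X=v@[np.cos(Y),np.sin(Y)];L=v@[-np.sin(Y),np.cos(Y)]
    m=(d>0)&(Q[...,2]<.058)&(Q[...,2]>.04)&(abs(X+.012)<.014)&(abs(L)<.014)
    print(n,m.sum(),'X',X[m].min(),X[m].max(),X[m].mean(),'L',L[m].min(),L[m].max(),L[m].mean())
    x,l=X[m].mean(),L[m].mean();print(c0+x*np.array([np.cos(Y),np.sin(Y)])+l*np.array([-np.sin(Y),np.cos(Y)]))
E
python3 -c "
from pk import *
pk(*[np.load('top.npz')[k] for k in 'dKT'],'top')
rel([.517,.083,.15],tool(Y+np.pi/2))
p,d,K,T=shot('wrist');pk(d,K,T,'wrist');cv2.imwrite('pics/w7.png',p)"
```

```text
top 41 X -0.019500693952828625 -0.0037545436347100666 -0.01159933151616703 L -0.007375239435303682 0.007982683518838822 6.280665625061159e-05
[0.51729069 0.08310811]
t 16.58 pos [0.5039 0.0803 0.1927] shift cm [ 4.24 -1.43  0.03] rot [-0.001 -0.002 -0.021] zyaw 100.6 tilt [-0.02  -0.006 -1.   ] F [ 0.3  -0.35 -0.77] g 0.0119 q6 [-0.06 -1.81]
wrist 303 X -0.01710215588825642 -0.003061026236106433 -0.009017115906291378 L -0.010636465842525445 0.005912981772653299 -0.002435134921130601
[0.52029179 0.08113303]
```

View pics/w7.png

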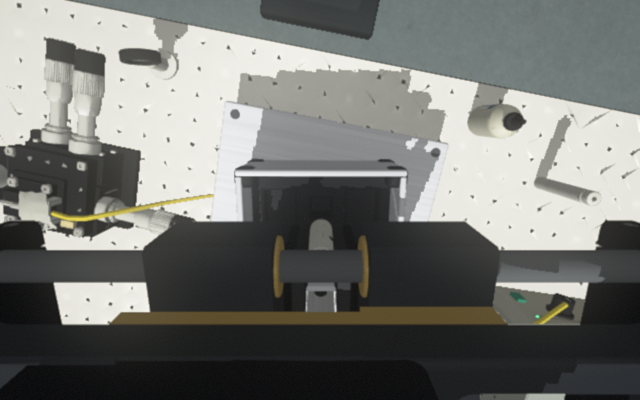

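```bash
python3 -c "
from h import *
z=np.load('wrist.npz');d,K=z['d'],z['K'];Tc=np.array(optics.camera_info('wrist')['tool_from_camera'])
Q=cloud(d,K,Tc);m=(d>0)&(Q[...,0]>.002)&(Q[...,0]<.045)&(abs(Q[...,1])<.02)&(abs(Q[...,2])<.02);q=Q[m]
print(len(q),q.min(0),q.max(0))
for a in np.arange(.002,.03,.004):
  k=q[(q[:,0]>a)&(q[:,0]<a+.004)]
  if len(k)>3: print(a.round(3),len(k),'y max',k[:,1].max().round(4),'z',k[:,2].min().round(4),k[:,2].max().round(4))
rel([.5175,.081,.15],tool(Y+np.pi/2))"
```

```text
306 [ 0.00200216 -0.00102002 -0.00760816] [0.02556579 0.00616493 0.00497351]
0.002 53 y max 0.0062 z -0.0074 0.004
0.006 58 y max 0.0059 z -0.0075 0.0047
0.01 57 y max 0.0059 z -0.0076 0.0048
0.014 53 y max 0.0059 z -0.0072 0.005
0.018 44 y max 0.0059 z -0.0074 0.0045
0.022 41 y max 0.0061 z -0.0074 0.0046
t 16.62 pos [0.504  0.0805 0.1927] shift cm [ 4.24 -1.43 -0.19] rot [-0.001 -0.002 -0.021] zyaw 100.7 tilt [-0.02  -0.006 -1.   ] F [ 0.43 -0.45 -1.05] g 0.012 q6 [-0.06 -1.81]
```

arm_command(plan=[[2, -1.2, 0.15, 0, 0, -0.02, 0.8], [2.5, 0, 0, 0, 0, 0, 0.8], [2.5, 0, 0, 0, 0, 0, 0.8], [1, 0, 0, 0, 0, 0, 0.8], [0, 0, 0, 0, 0, 0, 0.8], [0, 0, 0, 0, 0, 0, 0.8]])

```text
time: 17.38
position: [0.5151, 0.0885, 0.1114]
tool_rot: [0.547, -0.449, -0.545, -0.45]
ft_force: [0.0, 0.4, 0.3]
grip_width: 0.0119
```

```bash
python3 -c "
from pk import *
rel([.5176,.0819,.105],tool(Y+np.pi/2))"
```

```text
t 17.38 pos [0.5151 0.0885 0.1114] shift cm [ 0.64 -0.12 -0.69] rot [ 0.007 -0.002  0.002] zyaw 101.1 tilt [ 0.003 -0.001 -1.   ] F [0.04 0.37 0.31] g 0.0119 q6 [-0.04 -1.81]
```

arm_command(plan=[[0.4, -0.1, -0.6, 0.007, 0, 0.002, 0.8], [0, 0, 0, 0, 0, 0, 0.8], [0, 0, 0, 0, 0, 0, 0.8]])

```text
time: 17.75
position: [0.5187, 0.0822, 0.1089]
tool_rot: [0.546, -0.451, -0.543, -0.452]
ft_force: [0.2, 0.6, -0.6]
grip_width: 0.012
```

```bash
python3 -c "
from pk import *
rel([.5176,.0819,.105],tool(Y+np.pi/2))
p,d,K,T=shot('top');pk(d,K,T,'top');p,d,K,T=shot('wrist');cv2.imwrite('pics/w8.png',cv2.resize(p[120:260,220:420],None,fx=4,fy=4,interpolation=cv2.INTER_CUBIC))
c=np.array([.5176,.0819]);ex=np.array([np.cos(Y),np.sin(Y)]);ey=np.array([-ex[1],ex[0]])
print([(np.array(proj([[*(c+a*ex+b*ey),.069]],K,T)[0])-[220,120])*4 for a,b in((-.0105,-.0105),(-.0105,.0105),(.0105,-.0105),(.0105,.0105))])"
```

```text
t 17.75 pos [0.5187 0.0822 0.1089] shift cm [ 0.39  0.12 -0.01] rot [-0.001 -0.003  0.004] zyaw 100.6 tilt [ 0.004 -0.002 -1.   ] F [ 0.23  0.58 -0.59] g 0.012 q6 [-0.05 -1.81]Traceback (most recent call last):
  File "<string>", line 4, in <module>
    p,d,K,T=shot('top');pk(d,K,T,'top');p,d,K,T=shot('wrist');cv2.imwrite('pics/w8.png',cv2.resize(p[120:260,220:420],None,fx=4,fy=4,interpolation=cv2.INTER_CUBIC))
                        ~~^^^^^^^^^^^^^
  File "pk.py", line 6, in pk
    print(n,m.sum(),'X',X[m].min(),X[m].max(),X[m].mean(),'L',L[m].min(),L[m].max(),L[m].mean())
                        ~~~~~~~~^^
    return umr_minimum(a, axis, None, out, keepdims, initial, where)
ValueError: zero-size array to reduction operation minimum which has no identity
```

```bash
python3 -c "
from pk import *
p,d,K,T=shot('wrist');cv2.imwrite('pics/w8.png',cv2.resize(cv2.convertScaleAbs(p[140:260,240:400],alpha=2.5,beta=20),None,fx=5,fy=5,interpolation=cv2.INTER_CUBIC))
c=np.array([.5176,.0819]);ex=np.array([np.cos(Y),np.sin(Y)]);ey=np.array([-ex[1],ex[0]])
print([((np.array(proj([[*(c+a*ex+b*ey),.069]],K,T)[0])-[240,140])*5).round() for a,b in((-.0105,-.0105),(-.0105,.0105),(.0105,-.0105),(.0105,.0105))])"
```

```text
[array([328., 310.]), array([500., 310.]), array([330., 471.]), array([498., 471.])]
```

View pics/w8.png

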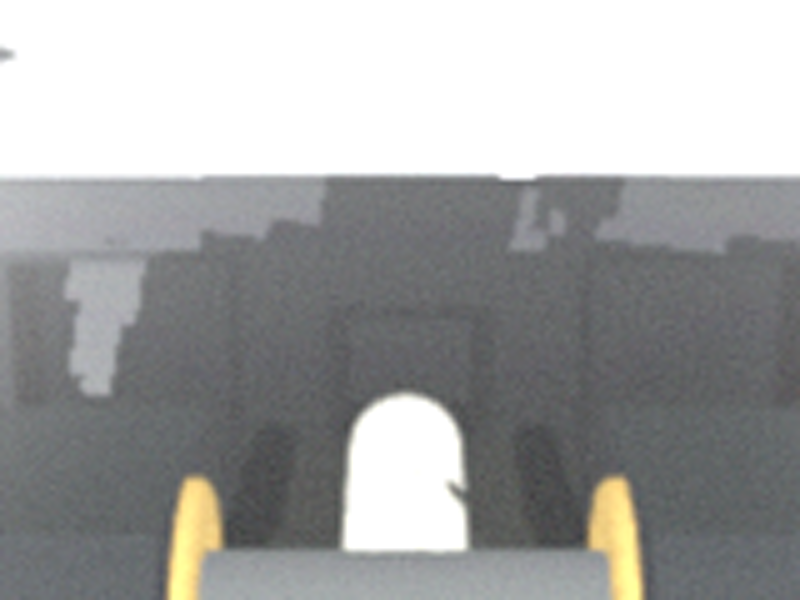

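Pocket bevel is visible at crop columns 330–492 with its front edge at row 310, matching the prediction. The post sits at columns 350–462, about 1 mm to the left. I'll correct that and descend.

arm_command(plan=[[0.3, 0.12, 0.08, 0, 0, 0.004, 0.8], [0.3, 0, 0, 0, 0, 0, 0.8], [0, 0, 0, 0, 0, 0, 0.8], [0, 0, 0, 0, 0, 0, 0.8]])

```text
time: 18.35
position: [0.517, 0.083, 0.1023]
tool_rot: [0.545, -0.452, -0.544, -0.451]
ft_force: [0.0, 0.1, -0.1]
grip_width: 0.0121
```

```bash
python3 -c "
from pk import *
rel([.5174,.0827,.1],tool(Y+np.pi/2))"
```

```text
t 18.35 pos [0.517  0.083  0.1023] shift cm [ 0.23 -0.03 -0.03] rot [-0.001 -0.003 -0.001] zyaw 100.7 tilt [-0.    -0.003 -1.   ] F [ 0.01  0.06 -0.1 ] g 0.0121 q6 [-0.05 -1.81]
```

arm_command(plan=[[0.4, 0, 0, 0, 0, 0, 0.8], [0.4, 0, 0, 0, 0, 0, 0.8], [0.4, 0, 0, 0, 0, 0, 0.8], [0, 0, 0, 0, 0, 0, 0.8]])

```text
time: 18.85
position: [0.5169, 0.0829, 0.0893]
tool_rot: [0.545, -0.452, -0.544, -0.45]
ft_force: [-0.0, -0.5, 0.4]
grip_width: 0.0125
```

```bash
python3 -c "
from pk import *
rel([.5174,.0827,.0765],tool(Y+np.pi/2))"
```

```text
t 18.85 pos [0.5169 0.0829 0.0893] shift cm [ 1.28 -0.04 -0.03] rot [-0.001 -0.003 -0.001] zyaw 100.7 tilt [-0.001 -0.003 -1.   ] F [-0.01 -0.54  0.36] g 0.0125 q6 [-0.05 -1.81]
```

arm_command(plan=[[0.4, 0, 0, 0, 0, 0, 0.8], [0.4, 0, 0, 0, 0, 0, 0.8], [0.3, 0, 0, 0, 0, 0, 0.8], [0, 0, 0, 0, 0, 0, 0.8], [0.15, 0, 0, 0, 0, 0, 0.8], [0, 0, 0, 0, 0, 0, 0.8]])

```text
time: 19.6
position: [0.5171, 0.0829, 0.0759]
tool_rot: [0.545, -0.452, -0.544, -0.451]
ft_force: [-0.3, -0.6, -0.9]
grip_width: 0.0122
```

```bash
python3 -c "
from pk import *
rel([.5174,.0827,.0765],tool(Y+np.pi/2))"
```

```text
t 19.6 pos [0.5171 0.0829 0.0759] shift cm [-0.06 -0.03 -0.03] rot [-0.001 -0.003 -0.001] zyaw 100.7 tilt [-0.    -0.003 -1.   ] F [-0.26 -0.61 -0.94] g 0.0122 q6 [-0.05 -1.81]
```

arm_command(plan=[[0.1, 0, 0, 0, 0, 0, 0.8], [0, 0, 0, 0, 0, 0, 0.8]])

```text
time: 19.85
position: [0.5173, 0.0829, 0.0752]
tool_rot: [0.545, -0.452, -0.544, -0.451]
ft_force: [-0.4, 1.0, -0.7]
grip_width: 0.0118
```

arm_command(plan=[[0, 0, 0, 0, 0, 0, 1.3], [0, 0, 0, 0, 0, 0, 1.5], [0, 0, 0, 0, 0, 0, 2.0], [0, 0, 0, 0, 0, 0, 2.6], [0, 0, 0, 0, 0, 0, 2.8], [0, 0, 0, 0, 0, 0, 2.8]])

```text
time: 20.6
position: [0.5175, 0.0829, 0.0753]
tool_rot: [0.545, -0.452, -0.543, -0.451]
ft_force: [-0.9, -0.8, 0.7]
grip_width: 0.0277
```

arm_command(plan=[[-1, 0, 0, 0, 0, 0, 2.8], [-2, 0, 0, 0, 0, 0, 2.8], [-3, 0, 0, 0, 0, 0, 2.8], [-4, 0, 0, 0, 0, 0, 2.8], [-4, 0, 0, 0, 0, 0, 2.8], [0, 0, 4, 0, 0, 0, 2.8], [0, 0, 5, 0, 0, 0, 2.8], [0, 0, 5, 0, 0, 0, 2.8], [0, 0, 4, 0, 0, 0, 2.8], [0, 0, 3, 0, 0, 0, 2.8], [0, 0, 0, 0, 0, 0, 2.8], [0, 0, 0, 0, 0, 0, 2.8]])

```text
time: 22.1
position: [0.4792, 0.2949, 0.2277]
tool_rot: [0.547, -0.45, -0.54, -0.454]
ft_force: [0.1, -0.2, 0.0]
grip_width: 0.0282
```

```bash
python3 -c "
from pk import *
rel([.5174,.0827,.0765],tool(Y+np.pi/2));lid()
p,d,K,T=shot('top');Q=cloud(d,K,T);m=(Q[...,2]>.08)&(Q[...,2]<.11)&(np.hypot(Q[...,0]-.5174,Q[...,1]-.0829)<.02);print(m.sum(),Q[m].mean(0),Q[m].max(0))
for n,x,y in(('tall',.464,.308),('bottle',.415,.23),('lens',.421,-.09)):
  m=(np.hypot(Q[...,0]-x,Q[...,1]-y)<.03)&(Q[...,2]>.012);q=Q[m];t=q[q[:,2]>q[:,2].max()-.012];print(n,len(q),q.max(0)[2],t.mean(0))
cv2.imwrite('pics/t9.png',cv2.resize(p[145:265,215:435],None,fx=3.6,fy=3.6,interpolation=cv2.INTER_CUBIC))"
```

```text
t 22.1 pos [0.4792 0.2949 0.2277] shift cm [ 15.19   0.29 -21.51] rot [-0.003 -0.003  0.011] zyaw 100.5 tilt [ 0.011 -0.001 -1.   ] F [ 0.1  -0.19  0.03] g 0.0282 q6 [ 0.36 -1.4 ]
scene 2433 theta~ 1.806 off -0.0039 med res 0.001
wrist 1701 theta~ 1.81 off -0.004 med res 0.0004
25 [0.51657841 0.08499779 0.09684909] [0.521979   0.08995629 0.10219567]
tall 2359 0.5873981724423027 [0.45173076 0.33168535 0.58065269]
bottle 1858 0.6286397656247373 [0.39775538 0.22420165 0.62184044]
lens 57 0.06342209969301293 [ 0.42026849 -0.08907712  0.0589477 ]
```

View pics/t9.png

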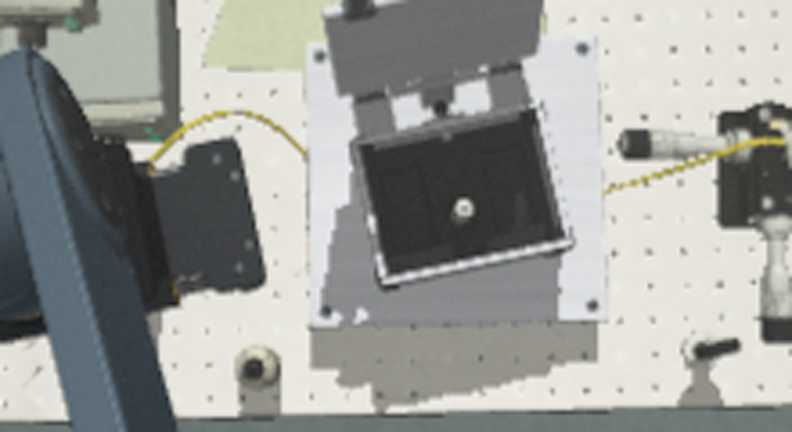

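The post stands upright at crop (463,208) with its top near 0.099 m, and the lid is still open at 1.81. The bottle and lens mount look undisturbed.

```bash
python3 -c "
from h import *
print(workorder.hand_in())"
```

```text
the job is handed in; nothing more can be done
None
```

I opened the lid, stood the short post in the small square pocket, and handed the job in at about 22 s on the robot's clock.

**Lid:** I gripped the pull bar and swung the lid past upright. Then I opened the fingers a little and let the lid follow the back finger down, so nothing pushed it against the stop. It came to rest at about 1.81 rad. It read the same with the hand clear and again just before handing in (1.806 from the scene camera, 1.810 from the wrist camera).

**Short post:** I gripped it near its top, lined it up using the pocket's bevel in the wrist image, and lowered it with no wrist force above about 1 N. After release the top camera shows it upright. The top face averages 97 mm above the worktop, against 99 mm expected with the foot on the pocket floor. It sits near the pocket's axis, within the roughly 2 mm by which the cameras disagree.

**Checks that fell short:**
- **Pocket position:** the top and wrist cameras disagreed by 2–3 mm in both directions, so I used a compromise that agreed with the bevel seen close up.
- **Floor contact:** I did not feel the foot touch the floor; the depth comes only from the measured height.
- **Other objects:** the lens mount measured unmoved. In the final top view the arm hid the tall post, and the depth check on the bottle hit the arm. The bottle looked in place by eye. The tall post was standing in the wrist view after the pick, but I did not re-measure it at the end.

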